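# Push a stuck plug out of a chromatography column

### The job

An orange plug is stuck in one of the two clear columns. Take the long push rod with the red handle out of the blue rack, push the plug down and out of the bottom of that column so that it drops into the white tray under it, and leave the rod standing in the column with its red collar down on the funnel. Leave the short black rod in the rack.

Things in the scene. Friction and masses are not known exactly. Their poses are not given: they have to be found in the camera images.
- rod: Long push rod, upright, 130 g, hung by its collar in either hole of the blue rack (90 x 200 mm, 115 high, fixed; holes 21 wide, 100 apart). Origin: on its axis at the underside of the red collar, z up. Collar 54 mm wide, 6 thick; on it a red round handle 20 mm thick, from 6 to 56 mm above the origin. Steel shank below, 14 mm thick, tip 105 mm below the origin.
- short_rod: Short rod with black collar and handle, shaped like the long one above its origin (underside of the collar), but its shank is only 45 mm, too short for this job. It hangs in the rack's other hole and stays there.
- column: Fixed stand of the jammed column. Origin: on the bench below the tube's axis, z up. Clear upright tube, bore 27 mm, from 55 to 130 mm up; on it a white funnel, opening 44 mm (50 outside), rim 148 mm up: the rod's collar rests on it. Tray below: 122 mm square inside, walls 25 high. Post, 135 high, 78 mm to its -x side. A like column without a plug stands some 0.2 m to the left or right.
- plug: Orange cylinder, 24 mm wide, 26 long, 18 g, upright in the tube, underside 80 mm above the column's origin, top 42 mm below the rim. Origin: centre of its underside, z along its axis. Sprung liners hold it by friction down to the tube's end: 5 to 12 N push it. It drops out when its top has passed the end.
Not all that is in view belongs to the job. What is shaped like the column but yellow is not meant.

How it is judged:
On the way:
1. the long rod's shank is down the jammed column's tube while the plug is still in it (horizontal distance between rod and column below 0.025 m and angle between rod's own z axis and vertical below 0.2 rad and height (world z) of rod below 0.233 m and height (world z) of plug above 0.05 m), for 0.05 s.
At the end, for the whole second after the job is handed in: The orange plug lies in the tray under its column (its origin within the tray walls and less than 40 mm above the bench), and the long rod stands in that column with its collar within 10 mm of the funnel rim, leaning less than 10 degrees; both are at rest (x of plug in the frame of column between -0.061 and 0.061 m and y of plug in the frame of column between -0.061 and 0.061 m and height (world z) of plug below 0.04 m and linear speed of plug below 0.05 m/s and horizontal distance between rod and column below 0.02 m and height (world z) of rod between 0.14 and 0.158 m and angle between rod's own z axis and vertical below 0.175 rad and linear speed of rod below 0.03 m/s); the robot touches nothing.
It fails at once if the short black rod is taken or knocked out of its place (moved more than 20 mm) (distance of short_rod from where it was at the start of the episode above 0.02 m).
It also fails if it takes over 42 s, if anything falls off the work surface, if the arm or the gripper's body presses on something with over 40 N, if the wrist force passes 120 N, or if a joint passes its speed limit or range.

### The arm

A 6-joint arm with a two-finger parallel gripper is mounted at the origin on the work surface. World frame = base frame: x ahead of the robot, y to its left, z up, the work surface at z = 0. Lengths are in m, angles in rad, forces in N, time in s.
With the tool pointing down it reaches from about 0.35 to 0.975 m from the base axis. Payload 4.9 kg.
Tool frame: the origin (TCP) lies on the centre line of the jaws, within the pads' length; the fingertips stand 17 mm ahead of it and the grasp point (between the pads) lies 2 mm behind it (ctrl.tcp_to_tips is the x of the fingertips in the tool frame, in m); x points along the fingers, z is the direction in which the jaws open and shut, and the axes are right-handed (so a half turn about x gives the same grasp; the last joint's range is limited). The gripper opens to 85 mm and grips with 20 to 120 N. Pads are 22 mm wide; open, the fingers measure 114 mm over their backs; the gripper's body (76 mm by 85 mm) begins 54 mm behind the grasp point. The pads swing forward as they close: fully open they stand 13 mm farther back than shut.
Start: joints at [1.037, 0.053, 1.613, -0, 1.476, -0.119], TCP at [0.252, 0.572, 0.248] pointing down, gripper open.
Joint ranges: [-3.01, 3.01], [-1.01, 2.22], [0.06, 2.58], [-1.02, 4.17], [0.09, 2.62], [-3.14, 3.14]. Speed limits (rad/s): [2.57, 2.57, 3.14, 3.14, 3.14, 3.14].

### API

Orientations are given as a rotation vector (axis times angle).
In Python, from station import ctrl, cams, finder gives the robot as it stands.
- The arm moves only by the tool step_arm, never from a script. Its argument "moves" is a list of rows, each a list of 3 entries, a list of its own where there are three numbers: the shift along the tool's x, y, z in cm, then the turn, a rotation vector about the tool's x, y, z in degrees, then the opening, from 0 (shut) to 1 (fully open). A call has exactly 10 rows; each row is the pose to reach, as a shift and turn from the pose measured when the call began, along the tool's axes at that moment; what a row does not reach only later rows make up. A row lasts 1/12 s, in which the tool goes at most 41.7 mm and 7.16 degrees, less where a joint would pass 70% of its speed; a pose out of reach is approached as far as the arm can. A call with a gripper value outside its range is refused whole. The fingers move at their own pace and stop on an object; "grip_force" is the grip in N (left out, the last holds). Time passes only in rows, so rows that repeat a pose let the fingers close, or fill a call up. It gives the time, the measured TCP pose, the force and the opening at its end, in the units of the state.
- ctrl.get_obs(): the state, without advancing time (a new reading comes with each control period).
- cams.get_image(name): name is "side" or "top" or "wrist"; returns a dict with "pixels" (480x640x3 uint8, blue, green, red), "fx", "fy", "cx", "cy" (pixels), "position" and "attitude" of the camera in the world. Camera axes: x right, y up, looking along -z (the intrinsics and any distortion apply to the point x, -y, -z); pixel columns grow to the right and rows downward; lengths in m; the calibration is good to about 2 mm. The wrist camera is an equidistant fisheye: a pixel r from the principal point sees the ray r / f radians off the axis. A picture is of the moment at which its call begins. There is no depth.
- ctrl.finish_job(): hands the job in, once; it reports no verdict.
Trained networks look in the newest picture that a camera, given by its name, has taken for a name from the list of things; names that differ only in an ending like _2 or _b are one class to them, and where a whole thing is asked for, a point or a joint stands for the part that bears it (a point fixed in the world has none). Each returns a list of dicts, best first, with "conf" (0 to 1); they miss things now and then, are a little off and sometimes report something else, mostly with a low value. They report only what shows in the picture. A call takes as long as a camera call. They do not tell look-alikes from the thing itself.
- finder.find_in(camera, name): "at" ([column, row] in pixels, amid what is visible of it).
- finder.regions_of(camera, name): "region" (480x640 bool, what is visible of it) and "at" ([column, row] in pixels, amid what is visible of it).
- finder.tip_of(camera, name): "at" ([column, row] in pixels: a listed point, or the origin of a listed thing).
The state is a dict: "t": time; "q": joint angles; "dq": joint speeds; "effort": joint torques, N m; "tool_pos": TCP position; "tool_rot": TCP orientation; "contact_force": force on the tool from outside, world axes, zero at the start; "wrist_torque": the same for the moment, N m; "opening": finger opening in m.
Only numpy, scipy, OpenCV 4.12 (cv2) and the standard library are available. Lean on these libraries where they do the work, as an engineer would, in place of code of your own. Each camera call takes 0.05 s, during which the arm holds its last target. There are 200 camera calls.

## Working session

There is one attempt and no reset: what is moved stays moved. The work goes in short steps, Python scripts to look and compute and a tool call to move; the robot and the scene stay as the last step left them, time stands still between calls to the robot, and variables do not carry over. Pictures are saved under pics/ and viewed, on a budget of 10 in all, crops included, one or two more only if the job needs it, and the job is handed in when it is done.

Besides the shell and the picture viewer there is one more tool, called after ">>>" by a JSON object that holds its "op" and its "data". step_arm: Moves the arm, as the interface text tells. Its arguments: {"type":"object","properties":{"moves":{"type":"array"},"grip_force":{"type":"number"}},"required":["moves"]}

```bash
mkdir -p pics
cat > h.py <<'E'
import numpy as np, cv2
from scipy.spatial.transform import Rotation as R
from station import ctrl, cams, finder
def Rc(im):
    a=np.array(im["attitude"],float)
    return a if a.shape==(3,3) else R.from_rotvec(a).as_matrix() if a.size==3 else None
def ray(im,uv):
    x=(uv[0]-im["cx"])/im["fx"]; y=(uv[1]-im["cy"])/im["fy"]
    return Rc(im)@np.array([x,-y,-1.])
def atz(im,uv,z):
    d=ray(im,uv);p=np.array(im["position"]);return p+d*(z-p[2])/d[2]
def tri(i1,u1,i2,u2):
    A=0;b=0
    for i,u in((i1,u1),(i2,u2)):
        d=ray(i,u);d/=np.linalg.norm(d);P=np.eye(3)-np.outer(d,d);A=A+P;b=b+P@np.array(i["position"])
    return np.linalg.solve(A,b)
def proj(im,p):
    c=Rc(im).T@(np.array(p)-im["position"]);return im["cx"]+im["fx"]*c[0]/-c[2], im["cy"]-im["fy"]*c[1]/-c[2]
E
python3 - <<'E'
from h import *
for c in("top","side"):
    im=cams.get_image(c);cv2.imwrite(f"pics/{c}0.png",im["pixels"])
    print(c,{k:v for k,v in im.items() if k!="pixels"})
    for n in("rod","short_rod","column","plug"):
        for f in(finder.find_in,finder.tip_of):
            print(n,f.__name__,[(np.round(d["at"],1).tolist(),round(float(d["conf"]),2),) + ((np.round(atz(im,d["at"],{"rod":.115,"short_rod":.115,"column":0,"plug":.08}[n]),3).tolist(),) if f==finder.tip_of else ()) for d in f(c,n)])
print(ctrl.get_obs())
E
```

```text
top {'fx': 528.7929352898749, 'fy': 528.7929352898749, 'cx': 317.0474759065126, 'cy': 222.71656882913334, 'position': array([ 0.27832797, -0.01753419,  1.16898173]), 'attitude': array([ 0.13848305, -0.11725967, -1.5411912 ])}
rod call [([400.3, 202.1], 0.7)]
rod call [([401.7, 206.8], 0.83, [0.489, -0.172, 0.115])]
short_rod call [([450.5, 192.3], 0.69)]
short_rod call [([450.1, 194.0], 0.97, [0.518, -0.27, 0.115])]
column call [([251.5, 294.9], 0.75), ([195.2, 164.9], 0.61)]
column call [([248.9, 289.9], 0.92, [0.318, 0.147, 0.0]), ([195.2, 163.5], 0.77, [0.601, 0.283, 0.0])]
plug call [([182.4, 152.0], 0.45)]
plug call [([187.0, 157.6], 0.54, [0.592, 0.281, 0.08])]
side {'fx': 496.6647791567832, 'fy': 496.6647791567832, 'cx': 324.6043586116685, 'cy': 238.26275469495172, 'position': array([ 0.34390577, -0.74132221,  0.56130892]), 'attitude': array([ 1.00939736, -0.05405495, -0.14825439])}
rod call [([375.0, 279.6], 0.78)]
rod call []
short_rod call [([413.2, 321.5], 0.84)]
short_rod call [([408.6, 325.6], 0.97, [0.516, -0.271, 0.115])]
column call [([365.3, 185.5], 0.71), ([246.6, 231.9], 0.58)]
column call [([372.9, 204.6], 0.96, [0.599, 0.271, 0.0]), ([256.8, 245.9], 0.92, [0.32, 0.141, 0.0])]
plug call []
plug call []
{'t': 0.9, 'q': array([ 1.03700776e+00,  5.26724039e-02,  1.61289645e+00, -2.20297454e-05,
        1.47601436e+00, -1.18997087e-01]), 'dq': array([ 0.00029124, -0.00059679, -0.00096643, -0.00167668,  0.00190905,
        0.00028931]), 'effort': array([-2.14479129e-03, -3.93680656e+01, -3.70466423e+01, -3.45831240e-04,
        4.52441409e-04, -1.93631756e-06]), 'tool_pos': array([0.25186648, 0.57197981, 0.24832282]), 'tool_rot': array([-0.89847843,  1.37732682,  0.89845298]), 'contact_force': array([ 0.05228603,  0.03148453, -0.45106259]), 'wrist_torque': array([ 0.00438903, -0.02442303,  0.05175075]), 'opening': 0.08510253857386328}
```

View pics/top0.png

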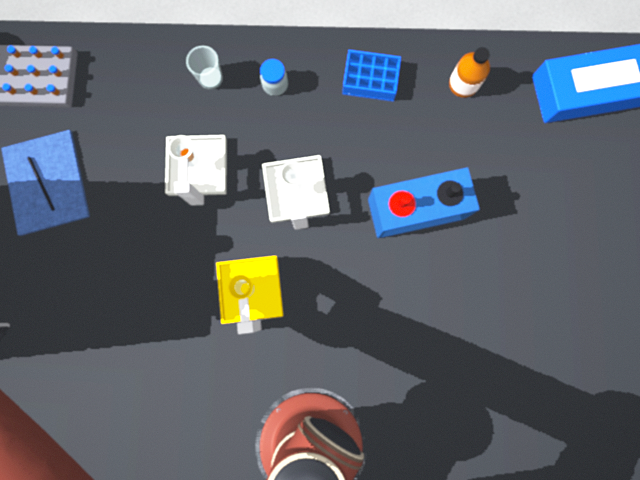

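View pics/side0.png

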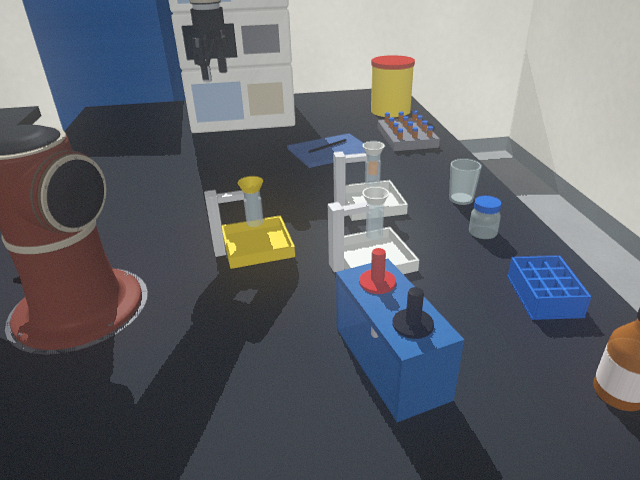

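The top view shows three column-like stands: yellow (241,288), which is not meant, white right (290,175), whose tube looks empty, and white left (181,149), which has orange inside at (184,152) top and (372,168) side. The left white one fits. The long rod has the red handle at (402,204); the black one is at (450,193). An enlarged crop should confirm this.

Run:
```python
from h import *
t=cv2.imread("pics/top0.png");s=cv2.imread("pics/side0.png")
r=lambda a:cv2.resize(a,(400,300),interpolation=cv2.INTER_CUBIC)
o=np.vstack([np.hstack([r(t[120:195,150:250]),r(s[130:205,330:430])]),np.hstack([r(t[165:240,370:470]),r(s[240:315,330:430])])])
cv2.imwrite("pics/crop1.png",o)
it=cams.get_image("top");is_=cams.get_image("side")
def red(im,lo,hi):
    h=cv2.cvtColor(im["pixels"],cv2.COLOR_BGR2HSV);m=((h[...,0]<lo)|(h[...,0]>174))&(h[...,1]>150)&(h[...,2]>90);return m
for c,im,(a,b,x,y) in(("top",it,(165,240,370,430)),("side",is_,(240,315,340,420))):
    m=np.zeros((480,640),np.uint8);m[a:b,x:y]=red(im,6,0)[a:b,x:y]
    v,u=np.nonzero(m);print(c,len(u),u.min(),u.max(),v.min(),v.max(),u.mean(),v.mean())
    cn=max(cv2.findContours(m,0,2)[0],key=cv2.contourArea);print(cv2.fitEllipse(cn))
    for n in("rod","column","plug"):print(n,[(np.round(d["at"],1).tolist(),round(float(d["conf"]),2)) for d in finder.tip_of(c,n)])
```

```text
top 487 390 414 192 215 401.9958932238193 203.48665297741272
((401.9920654296875, 203.49266052246094), (23.660232543945312, 24.64152717590332), 97.45089721679688)
rod [([401.1, 204.0], 0.55)]
column [([194.1, 166.7], 0.9), ([251.2, 289.7], 0.79)]
plug [([186.0, 156.2], 0.52)]
side 290 360 394 248 290 377.15862068965515 277.6034482758621
((367.63604736328125, 280.54681396484375), (12.857163429260254, 20.531993865966797), 153.815185546875)
rod [([380.0, 284.1], 0.95)]
column [([254.5, 241.0], 0.91), ([371.7, 206.3], 0.57)]
plug []
```

View pics/crop1.png

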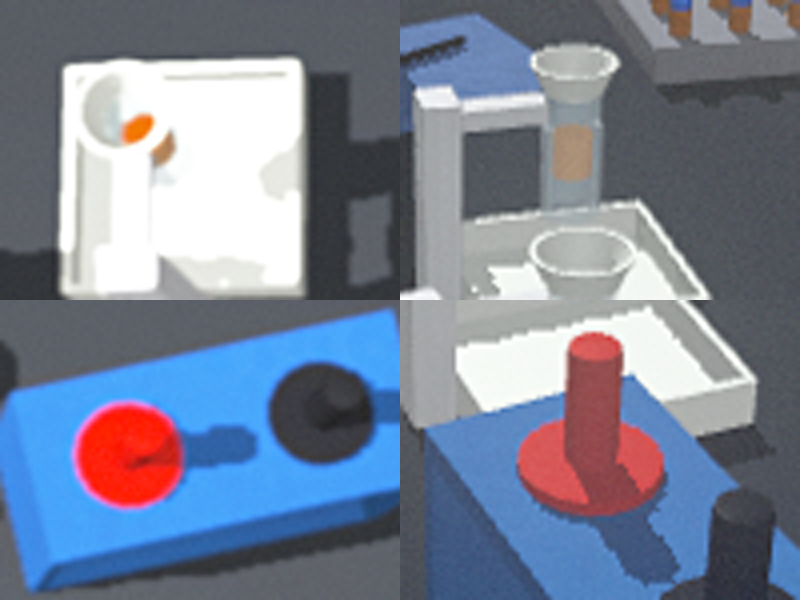

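The crop confirms it: orange plug in the left white column, rim centre about (181.6,146.5) top and (373.8,146.2) side. The red rod's collar is at (402,203.5) top and (377.8,280.7) side.

```bash
cat >> h.py <<'E'
def plan(target,yawz):
    """shift (cm) and turn (deg) from current tool pose to tool down, jaw axis along yawz (world xy angle), both half turns"""
    o=ctrl.get_obs();p=o["tool_pos"];M=R.from_rotvec(o["tool_rot"]).as_matrix()
    best=[]
    for a in(yawz,yawz+np.pi):
        x=np.array([0,0,-1.]);z=np.array([np.cos(a),np.sin(a),0]);T=np.c_[x,np.cross(z,x),z]
        best.append(np.degrees(R.from_matrix(M.T@T).as_rotvec()))
    print("p",p.round(4),"t",o["t"],"axes\n",M.round(3));print("shift cm",(M.T@(np.array(target)-p)*100).round(2));print("turns",[b.round(1) for b in best],"q",o["q"].round(2),"F",o["contact_force"].round(1),"open",o["opening"])
E
python3 - <<'E'
from h import *
t=cams.get_image("top");s=cams.get_image("side")
print("rim",atz(t,(181.6,146.5),.148),atz(s,(373.8,146.2),.148),tri(t,(181.6,146.5),s,(373.8,146.2)))
print("collar",atz(t,(402,203.5),.121),atz(s,(377.8,280.7),.121),"hand",atz(s,(378.8,251.7),.171),tri(t,(402,203.5),s,(377.8,280.7)))
print("short", atz(t,(370+323/4,165+(412-300)/4),.121))
plan((.49,-.172,.26),np.arctan2(.28,.96))
E
```

```text
rim [0.59498259 0.27506352 0.148     ] [0.59565146 0.26754909 0.148     ] [0.59696539 0.27606304 0.14434476]
collar [ 0.49447273 -0.17122955  0.121     ] [ 0.49708134 -0.17652404  0.121     ] hand [ 0.49714522 -0.17513521  0.171     ] [ 0.49679525 -0.17197533  0.11724147]
short [ 0.51852966 -0.26956317  0.121     ]
p [0.2519 0.572  0.2483] t 1.4 axes
 [[-0.    -0.915  0.403]
 [-0.     0.403  0.915]
 [-1.     0.    -0.   ]]
shift cm [ -1.17 -51.78 -58.49]
turns [array([50., -0., -0.]), array([-130.,    0.,   -0.])] q [ 1.04  0.05  1.61  0.    1.48 -0.12] F [ 0.8 -0.7  0. ] open 0.08552036872375682
```

>>> {"op": "step_arm", "data": {"moves": [[[-1.2,-52.3,-58.4],[50,0,0],1],[[-1.2,-52.3,-58.4],[50,0,0],1],[[-1.2,-52.3,-58.4],[50,0,0],1],[[-1.2,-52.3,-58.4],[50,0,0],1],[[-1.2,-52.3,-58.4],[50,0,0],1],[[-1.2,-52.3,-58.4],[50,0,0],1],[[-1.2,-52.3,-58.4],[50,0,0],1],[[-1.2,-52.3,-58.4],[50,0,0],1],[[-1.2,-52.3,-58.4],[50,0,0],1],[[-1.2,-52.3,-58.4],[50,0,0],1]]}}

```text
t: 2.23
tool_pos: [0.3813, 0.1741, 0.255]
tool_rot: [-0.223, 1.558, 0.223]
contact_force: [1.7, -0.6, -0.7]
opening: 0.0855
```

```bash
python3 -c "
from h import *
plan((.4955,-.173,.24),np.arctan2(.28,.96))"
```

```text
p [0.3813 0.1741 0.255 ] t 2.2333 axes
 [[ 0.001 -0.28   0.96 ]
 [ 0.     0.96   0.28 ]
 [-1.    -0.     0.001]]
shift cm [  1.51 -36.52   1.24]
turns [array([0. , 0.1, 0. ]), array([-1.8e+02, -0.0e+00,  1.0e-01])] q [ 0.25 -0.48  2.06 -0.    1.56 -0.03] F [ 1.7 -0.6 -0.7] open 0.08552783404444282
```

>>> {"op": "step_arm", "data": {"moves": [[[1.5,-36.5,1.2],[0,0,0],1],[[1.5,-36.5,1.2],[0,0,0],1],[[1.5,-36.5,1.2],[0,0,0],1],[[1.5,-36.5,1.2],[0,0,0],1],[[1.5,-36.5,1.2],[0,0,0],1],[[1.5,-36.5,1.2],[0,0,0],1],[[1.5,-36.5,1.2],[0,0,0],1],[[1.5,-36.5,1.2],[0,0,0],1],[[1.5,-36.5,1.2],[0,0,0],1],[[1.5,-36.5,1.2],[0,0,0],1]]}}

```text
t: 3.07
tool_pos: [0.4957, -0.178, 0.2397]
tool_rot: [-0.22, 1.559, 0.217]
contact_force: [-0.2, 0.5, 0.5]
opening: 0.0852
```

```bash
cat >> h.py <<'E'
def fproj(im,p):
    c=Rc(im).T@(np.array(p)-im["position"]);v=np.array([c[0],-c[1],-c[2]]);th=np.arctan2(np.hypot(v[0],v[1]),v[2]);n=v[:2]/np.hypot(v[0],v[1])
    return np.array([im["cx"]+im["fx"]*th*n[0],im["cy"]+im["fy"]*th*n[1]])
def fatz(im,uv,z):
    m=np.array([(uv[0]-im["cx"])/im["fx"],(uv[1]-im["cy"])/im["fy"]]);th=np.hypot(*m);k=np.sin(th)/max(th,1e-9)
    d=Rc(im)@np.array([m[0]*k,-m[1]*k,-np.cos(th)]);p=np.array(im["position"]);return p+d*(z-p[2])/d[2]
E
python3 - <<'E'
from h import *
w=cams.get_image("wrist");px=w["pixels"].copy()
for p,c in(((.4955,-.173,.171),(0,255,0)),((.4955,-.173,.121),(255,255,0))):
    u=fproj(w,p);print(u);cv2.circle(px,tuple(int(x) for x in u),3,c,-1)
for n in("rod","short_rod"):
    print(n,[(d["at"],round(float(d["conf"]),2),fatz(w,d["at"],.115).round(4)) for d in finder.tip_of("wrist",n)])
cv2.imwrite("pics/w1.png",px)
plan((.4955,-.173,.149),np.arctan2(.28,.96))
E
```

```text
[321.56455875 253.77845669]
[321.60367946 229.93853558]
rod [([325.5, 227.4], 0.95, array([ 0.4981, -0.1721,  0.115 ]))]
short_rod [([320.0, 347.9], 0.73, array([ 0.5213, -0.2682,  0.115 ]))]
p [ 0.4949 -0.1729  0.2399] t 3.2167 axes
 [[ 0.001 -0.279  0.96 ]
 [ 0.001  0.96   0.279]
 [-1.     0.001  0.001]]
shift cm [ 9.09 -0.04  0.05]
turns [array([-0. ,  0.1, -0. ]), array([ 1.8e+02, -1.0e-01, -1.0e-01])] q [-0.48 -0.19  1.85  0.    1.47 -0.76] F [ 0.7  0.9 -0. ] open 0.08534383696828653
```

View pics/w1.png

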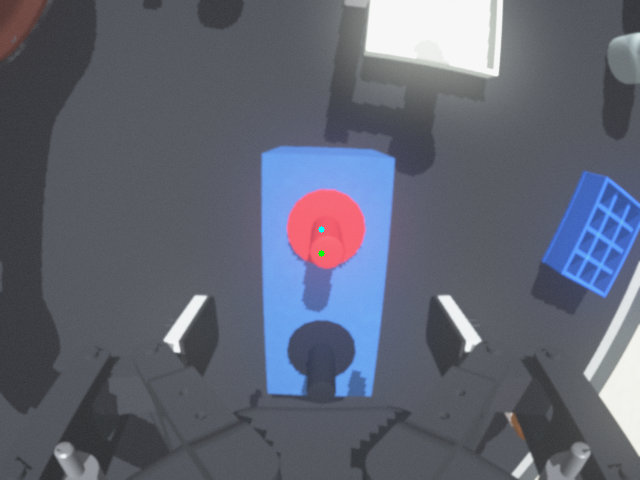

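The picture shows the red handle top at (326,253) and the collar at (326,228), about 3 mm in tool +z from my estimate; the jaws straddle the rod, clear of the black one at (320,350). I'll go down, then grip.

>>> {"op": "step_arm", "data": {"moves": [[[2.0,0,0.3],[0,0,0],1],[[5.0,0,0.3],[0,0,0],1],[[8.0,0,0.3],[0,0,0],1],[[9.1,0,0.3],[0,0,0],1],[[9.1,0,0.3],[0,0,0],0.7],[[9.1,0,0.3],[0,0,0],0.4],[[9.1,0,0.3],[0,0,0],0],[[9.1,0,0.3],[0,0,0],0],[[9.1,0,0.3],[0,0,0],0],[[9.1,0,0.3],[0,0,0],0]], "grip_force": 80}}

```text
t: 4.05
tool_pos: [0.4989, -0.1725, 0.151]
tool_rot: [-0.223, 1.556, 0.221]
contact_force: [0.2, -0.1, 4.1]
opening: 0.0183
```

```bash
python3 -c "
from h import *
plan((.498,-.172,.32),np.arctan2(.28,.96))"
```

```text
p [ 0.4989 -0.1725  0.151 ] t 4.05 axes
 [[ 0.004 -0.279  0.96 ]
 [-0.001  0.96   0.279]
 [-1.    -0.002  0.004]]
shift cm [-1.69e+01  5.00e-02 -1.00e-02]
turns [array([-0. ,  0.2,  0.1]), array([ 1.8e+02,  1.0e-01, -3.0e-01])] q [-0.47 -0.1   1.93  0.    1.31 -0.76] F [ 0.2 -0.1  4.1] open 0.01832869843414873
```

Gripped (18 mm opening). Now I'll lift straight up.

>>> {"op": "step_arm", "data": {"moves": [[[-1,0,0],[0,0,0],0],[[-3,0,0],[0,0,0],0],[[-5.5,0,0],[0,0,0],0],[[-8,0,0],[0,0,0],0],[[-11,0,0],[0,0,0],0],[[-14,0,0],[0,0,0],0],[[-16,0,0],[0,0,0],0],[[-17,0,0],[0,0,0],0],[[-17,0,0],[0,0,0],0],[[-17,0,0],[0,0,0],0]]}}

```text
t: 4.88
tool_pos: [0.4981, -0.1724, 0.3208]
tool_rot: [-0.223, 1.556, 0.221]
contact_force: [-0.8, 0.5, -0.6]
opening: 0.0186
```

Run:
```python
from h import *
cv2.imwrite("pics/s2.png",cams.get_image("side")["pixels"])
plan((.596,.274,.335),np.arctan2(.28,.96))
```

```text
p [ 0.4977 -0.1722  0.3194] t 4.9333 axes
 [[ 0.002 -0.279  0.96 ]
 [ 0.001  0.96   0.279]
 [-1.     0.     0.002]]
shift cm [-1.52 40.09 21.91]
turns [array([-0. ,  0.1, -0. ]), array([180. ,  -0. ,  -0.2])] q [-0.48 -0.22  1.75  0.    1.61 -0.76] F [ 0.5 -0.1 -2. ] open 0.018538320009568232
```

View pics/s2.png

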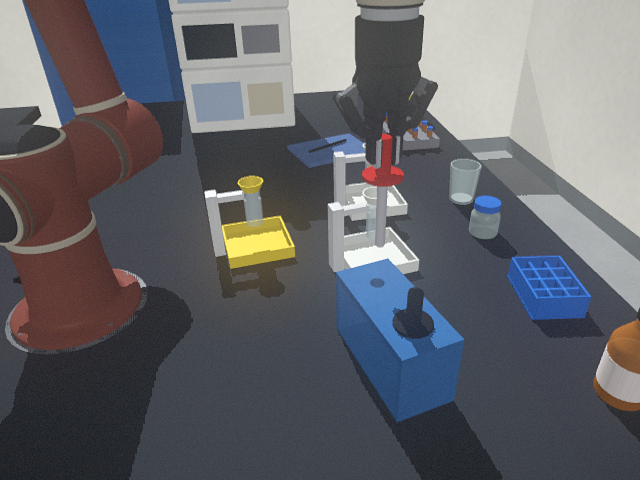

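The rod is held upright (collar at (383,175), tip at (380,246)), and the black rod is untouched. Next I'll carry it to just short of the column and measure the rim with the wrist camera.

>>> {"op": "step_arm", "data": {"moves": [[[-1.5,2,1],[0,0,0],0],[[-1.5,6,3.3],[0,0,0],0],[[-1.5,9.5,5.2],[0,0,0],0],[[-1.5,13,7.1],[0,0,0],0],[[-1.5,17,9.3],[0,0,0],0],[[-1.5,20.5,11.2],[0,0,0],0],[[-1.5,24,13.2],[0,0,0],0],[[-1.5,27.5,15],[0,0,0],0],[[-1.5,31,17],[0,0,0],0],[[-1.5,33.4,18.3],[0,0,0],0]]}}

```text
t: 5.77
tool_pos: [0.5792, 0.2029, 0.3313]
tool_rot: [-0.223, 1.562, 0.225]
contact_force: [-0.3, -0.4, -1.8]
opening: 0.0179
```

Run:
```python
from h import *
for _ in range(3): w=cams.get_image("wrist")
px=w["pixels"].copy()
o=np.array([.595,.275,.148])
u=fproj(w,o);print(u);cv2.circle(px,tuple(int(x) for x in u),2,(0,0,255),-1)
pts=np.array([fproj(w,o+.025*np.array([np.cos(a),np.sin(a),0])) for a in np.linspace(0,6.28,40)]).astype(int)
cv2.polylines(px,[pts],True,(0,255,0),1)
print([(d["at"],round(float(d["conf"]),2),fatz(w,d["at"],0).round(4)) for d in finder.tip_of("wrist","column")])
cv2.imwrite("pics/w2.png",px);cv2.imwrite("pics/w2raw.png",w["pixels"])
plan((.596,.274,.335),np.arctan2(.28,.96))
```

```text
[364.25505804 140.94157062]
[([355.7, 134.9], 0.8, array([0.5992, 0.2804, 0.    ]))]
p [0.5792 0.2001 0.3317] t 5.9667 axes
 [[-0.003 -0.281  0.96 ]
 [-0.001  0.96   0.281]
 [-1.     0.    -0.003]]
shift cm [-0.34  6.62  3.69]
turns [array([ 0. , -0.2, -0. ]), array([-180. ,    0. ,   -0.3])] q [ 0.21 -0.01  1.54 -0.    1.62 -0.07] F [-1.   0.2 -1.9] open 0.0183846474013484
```

View pics/w2.png

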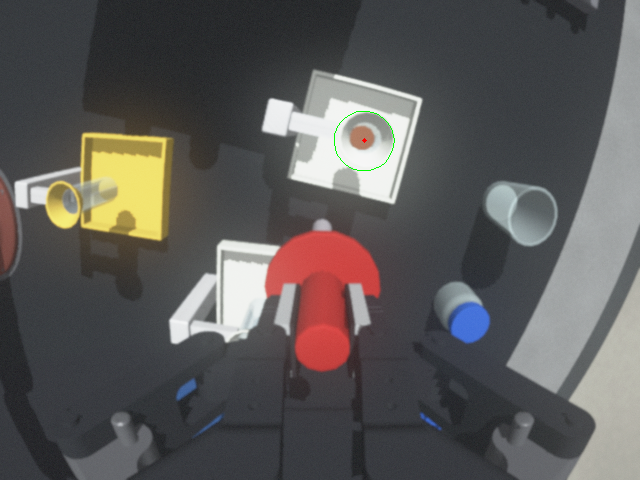

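Run:
```python
from h import *
w=cams.get_image("wrist");px=w["pixels"]
h=cv2.cvtColor(px,cv2.COLOR_BGR2HSV);m=np.zeros((480,640),bool);m[110:170,335:395]=((h[...,0]<15)&(h[...,1]>90))[110:170,335:395]
v,u=np.nonzero(m);print(len(u),u.min(),u.max(),v.min(),v.max());c=((u.min()+u.max())/2,(v.min()+v.max())/2);print("plug",c,fatz(w,c,.106))
for c in((.595,.275),(.597,.277)):
    print(fproj(w,(*c,.106)),[ (fproj(w,(c[0]+.012*np.cos(a),c[1]+.012*np.sin(a),.106))).round(1).tolist() for a in(np.arctan2(.28,.96),np.arctan2(.96,-.28))])
p=ctrl.get_obs()["tool_pos"];print("rod tip pred",fproj(w,(p[0],p[1],p[2]-.036-.105)), "collar",fproj(w,(p[0],p[1],p[2]-.03)))
c=px[90:240,270:470]; cv2.imwrite("pics/w2c.png",cv2.resize(c,(800,600),interpolation=cv2.INTER_CUBIC))
```

```text
386 352 373 123 144
plug (np.float64(362.5), np.float64(133.5)) [0.59667143 0.2779383  0.106     ]
[359.9002445 135.930974 ] [[372.6, 136.2], [360.0, 123.3]]
[362.54460873 134.54746026] [[375.2, 134.8], [362.7, 121.9]]
rod tip pred [320.69056902 229.88309734] collar [319.10242585 293.27619078]
```

View pics/w2c.png

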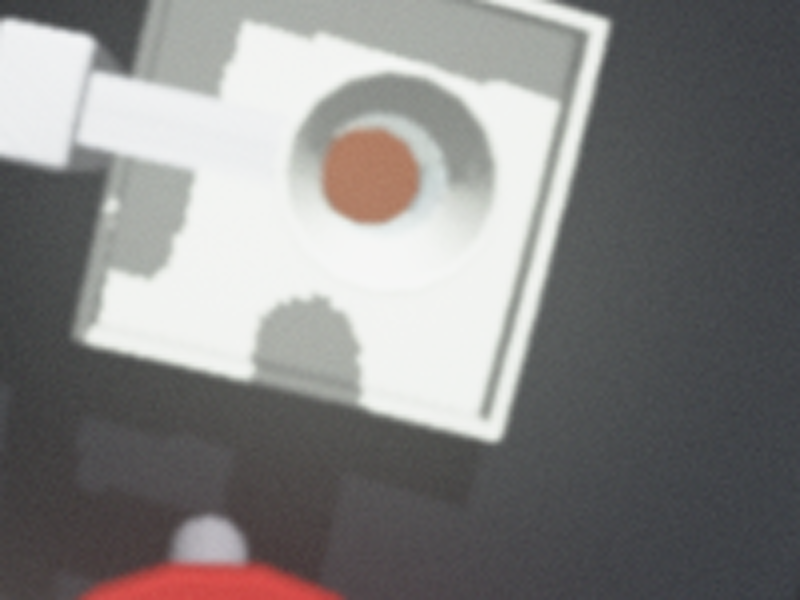

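The crop shows the plug top at full-image (362.8,134) and the rim centre at (368,135). After correcting for the rod-tip offset in the same view, the axis is about (0.596, 0.2765). I'll move over it and go into the tube to just above the plug.

>>> {"op": "step_arm", "data": {"moves": [[[0,3,1.7],[0,0,0],0],[[0,6,3.3],[0,0,0],0],[[0,6.9,3.8],[0,0,0],0],[[0,6.9,3.8],[0,0,0],0],[[2,6.9,3.8],[0,0,0],0],[[3.5,6.9,3.8],[0,0,0],0],[[5,6.9,3.8],[0,0,0],0],[[6.2,6.9,3.8],[0,0,0],0],[[7.2,6.9,3.8],[0,0,0],0],[[7.2,6.9,3.8],[0,0,0],0]]}}

```text
t: 6.85
tool_pos: [0.5951, 0.2751, 0.2563]
tool_rot: [-0.223, 1.567, 0.221]
contact_force: [-0.4, -1.1, -2.1]
opening: 0.0184
```

Run:
```python
from h import *
im=cams.get_image("side")["pixels"];cv2.imwrite("pics/s3.png",cv2.resize(im[80:230,300:450],(600,600),interpolation=cv2.INTER_CUBIC))
plan((.596,.2765,.184),np.arctan2(.28,.96))
```

```text
p [0.5957 0.2755 0.2582] t 6.9 axes
 [[-0.005 -0.279  0.96 ]
 [-0.002  0.96   0.279]
 [-1.    -0.    -0.006]]
shift cm [7.42 0.09 0.1 ]
turns [array([-0.1, -0.3,  0. ]), array([179.9,   0. ,   0.5])] q [0.32 0.12 1.52 0.   1.5  0.04] F [-0.   0.7 -0.9] open 0.017901472414984874
```

View pics/s3.png

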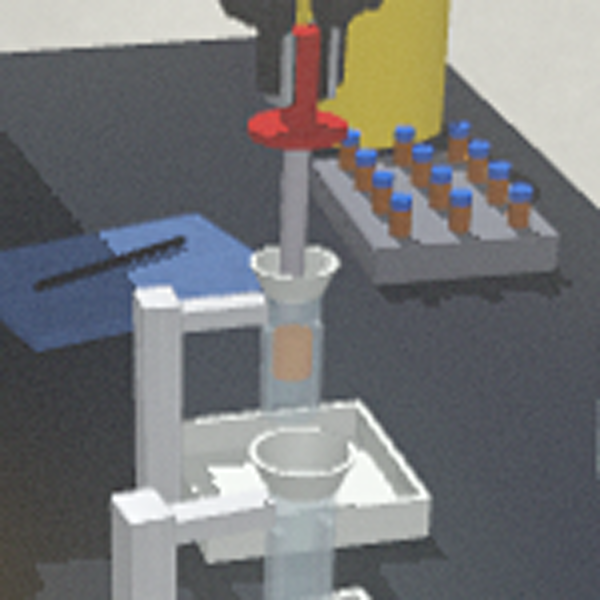

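The rod's shank (x≈293 in the crop) is centred over the tube and inside the funnel, with no contact force. Now I'll push.

>>> {"op": "step_arm", "data": {"moves": [[[1,0,0],[0,0,0],0],[[2,0,0],[0,0,0],0],[[2.8,0,0],[0,0,0],0],[[3.6,0,0],[0,0,0],0],[[4.4,0,0],[0,0,0],0],[[5.2,0,0],[0,0,0],0],[[6,0,0],[0,0,0],0],[[6.6,0,0],[0,0,0],0],[[7,0,0],[0,0,0],0],[[7,0,0],[0,0,0],0]], "grip_force": 100}}

```text
t: 7.73
tool_pos: [0.5941, 0.2749, 0.1856]
tool_rot: [-0.224, 1.569, 0.221]
contact_force: [0.2, 0.8, -1.2]
opening: 0.0178
```

Run:
```python
from h import *
im=cams.get_image("side")["pixels"];cv2.imwrite("pics/s4.png",cv2.resize(im[80:230,300:450],(600,600),interpolation=cv2.INTER_CUBIC))
plan((.596,.2765,.184),np.arctan2(.28,.96))
```

```text
p [0.5944 0.2751 0.1863] t 7.7833 axes
 [[-0.008 -0.279  0.96 ]
 [-0.003  0.96   0.279]
 [-1.    -0.    -0.009]]
shift cm [0.23 0.09 0.2 ]
turns [array([-0.1, -0.5,  0. ]), array([179.9,   0. ,   0.8])] q [ 0.32  0.17  1.59 -0.    1.39  0.04] F [-0.3 -0.2 -1.5] open 0.018435060336680208
```

View pics/s4.png

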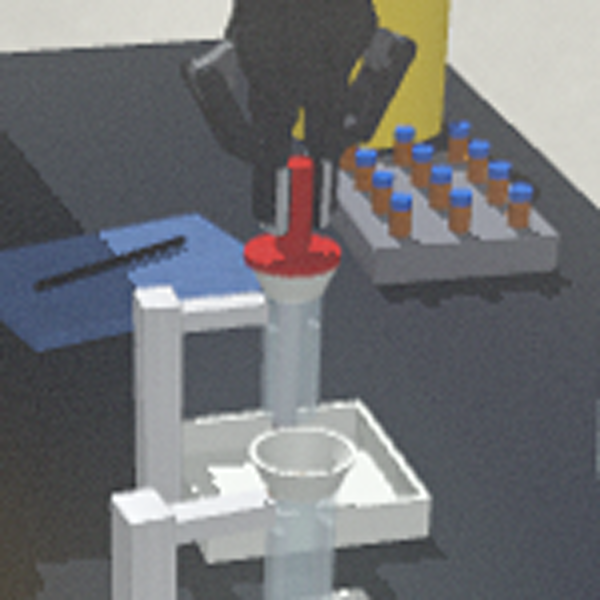

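The plug is out of the tube and the collar is just above the rim. I'll seat it, open the jaws and retreat upward.

>>> {"op": "step_arm", "data": {"moves": [[[0.1,0,0.1],[0,0,0],0],[[0.2,0,0.1],[0,0,0],0],[[0.2,0,0.1],[0,0,0],0],[[0.2,0,0.1],[0,0,0],0.2],[[0.2,0,0.1],[0,0,0],0.4],[[0.2,0,0.1],[0,0,0],0.7],[[0.2,0,0.1],[0,0,0],0.7],[[0.2,0,0.1],[0,0,0],0.7],[[-1.5,0,0.1],[0,0,0],0.7],[[-4,0,0.1],[0,0,0],0.7]]}}

```text
t: 8.62
tool_pos: [0.5939, 0.2748, 0.2231]
tool_rot: [-0.225, 1.575, 0.22]
contact_force: [-0.6, 0.4, -0.2]
opening: 0.06
```

>>> {"op": "step_arm", "data": {"moves": [[[-3,0,0],[0,0,0],0.7],[[-6,0,0],[0,0,0],0.7],[[-9,0,0],[0,0,0],0.7],[[-10,-3,0],[0,0,0],0.7],[[-10,-6,0],[0,0,0],0.7],[[-10,-10,-3],[0,0,0],0.7],[[-10,-13,-6],[0,0,0],0.7],[[-10,-16,-9],[0,0,0],0.7],[[-10,-18,-12],[0,0,0],0.7],[[-10,-18,-12],[0,0,0],0.7]]}}

```text
t: 9.45
tool_pos: [0.5277, 0.0651, 0.3251]
tool_rot: [-0.223, 1.576, 0.215]
contact_force: [0.0, 0.1, -0.6]
opening: 0.0597
```

Run:
```python
from h import *
t=cams.get_image("top")["pixels"];s=cams.get_image("side")["pixels"];w=cams.get_image("wrist")
r=lambda a:cv2.resize(a,(400,300),interpolation=cv2.INTER_CUBIC)
cv2.imwrite("pics/f.png",np.vstack([np.hstack([r(t[120:195,150:250]),r(s[130:205,330:430])]),np.hstack([r(w["pixels"]),r(s)])]))
for c in("top","side","wrist"):
    i=cams.get_image(c)
    for n,z in(("plug",0.),("rod",.148),("short_rod",.115)):
        f=fatz if c=="wrist" else atz
        print(c,n,[(np.round(d["at"]),round(float(d["conf"]),2),f(i,d["at"],z).round(3)) for d in finder.tip_of(c,n)])
print(ctrl.get_obs()["contact_force"],ctrl.get_obs()["tool_pos"])
```

```text
top plug []
top rod [(array([180., 147.]), 0.77, array([0.594, 0.278, 0.148]))]
top short_rod [(array([446., 193.]), 0.67, array([ 0.52 , -0.262,  0.115]))]
side plug []
side rod [(array([372., 147.]), 0.7, array([0.59 , 0.262, 0.148]))]
side short_rod [(array([409., 327.]), 0.9, array([ 0.515, -0.273,  0.115]))]
wrist plug [(array([425.,  48.]), 0.63, array([0.597, 0.276, 0.   ]))]
wrist rod [(array([468.,  12.]), 0.97, array([0.597, 0.278, 0.148]))]
wrist short_rod []
[-0.19296468  0.04567146 -0.24504412] [0.53043405 0.06917974 0.32491118]
```

View pics/f.png

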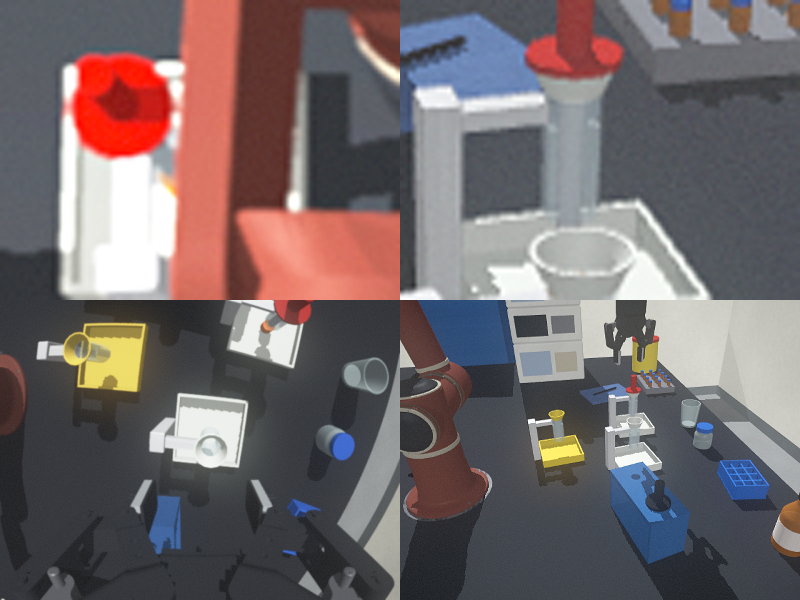

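Run:
```python
from h import *
w=cams.get_image("wrist");r=finder.regions_of("wrist","plug")
h=cv2.cvtColor(w["pixels"],cv2.COLOR_BGR2HSV)
m=(h[...,0]>4)&(h[...,0]<20)&(h[...,1]>90);m[:, :380]=0;m[:,480:]=0;m[90:]=0
v,u=np.nonzero(m);print(len(u),u.min(),u.max(),v.min(),v.max())
for d in r:
    v,u=np.nonzero(d["region"]);print(d["conf"],u.min(),u.max(),v.min(),v.max())
for z0 in(0,.003,.03,.055):
    P=np.array([fproj(w,(.5965+.012*np.cos(a),.277+.012*np.sin(a),z)) for a in np.linspace(0,6.28,30) for z in(z0,z0+.026)]);print(z0,P.min(0).round(),P.max(0).round())
print("tube end",fproj(w,(.5965,.277,.055)),"rod tip",fproj(w,(.5965,.277,.043)))
```

```text
210 419 438 35 52
0.77 417 434 35 54
0 [415.  33.] [440.  56.]
0.003 [416.  32.] [441.  56.]
0.03 [421.  26.] [448.  51.]
0.055 [427.  20.] [455.  47.]
tube end [437.36621379  36.46343453] rod tip [434.37431665  38.92220429]
```

The plug's pixel extent (417–438, 35–54) matches a plug standing on the tray floor (415–440, 33–56) and not one still in the tube. I'm handing in.

```bash
python3 -c "
from h import *
print(ctrl.finish_job())"
```

```text
the job is handed in; nothing more can be done
None
```

The job is handed in. I took the red-handled rod out of the rack, pushed the orange plug out of the left white column into its tray, and left the rod standing there with its collar on the funnel. It took about 10 s of the 42 s allowed, and I viewed all 10 pictures in the budget.

- **Rod:** In the last pictures the collar sits on the funnel rim and the rod stands upright. The top and wrist cameras place it at about (0.594–0.597, 0.278), against a column axis of about (0.596, 0.277).
- **Plug:** The wrist camera shows it on the tray floor at about (0.597, 0.276). The networks did not find it in the top and side views, where the arm and the near column partly hide it, so this rests on the wrist view and on the empty tube in the side view.
- **Disagreement:** The side camera alone put the rod about 15 mm nearer in y (0.262). I put that down to its slanted view of depth, where its readings had differed before.
- **Short black rod:** It still stands in the rack. The top and side networks place it within about 8 mm of where they put it at the start, most of that from one lower-confidence (0.67) top reading.
- **Gripper:** It is clear of everything, with the contact force near zero.

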